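# Rebuild the insulated terminal stack on the training counter

## Robot

A 6-joint arm with a two-finger parallel gripper is mounted at the origin on the work surface. World frame = base frame: x ahead of the robot, y to its left, z up, the work surface at z = 0. Lengths are in m, angles in rad, forces in N, time in s.
With the tool pointing down it reaches from about 0.325 to 0.85 m from the base axis. Payload 15.5 kg.
Tool frame: the origin (TCP) lies on the centre line of the jaws, within the pads' length; the fingertips stand 19 mm ahead of it and the grasp point (between the pads) is the TCP (robot.nose_length is the distance from the TCP to the fingertips, in m); z points along the fingers, y is the line along which they close (so a half turn about z gives the same grasp; the last joint's range is limited). The gripper opens to 91 mm and grips with 3 to 60 N. Pads are 32 mm wide; open, the fingers measure 118 mm over their backs; the gripper's body (76 mm by 178 mm) begins 60 mm behind the grasp point.
Start: joints at [-1.294, 0.494, 1.345, -0, 1.302, -0.096], TCP at [0.227, -0.582, 0.233] pointing down, gripper open.
Joint ranges: [-2.91, 2.91], [-0.82, 2.16], [0.22, 2.67], [-1.22, 4.37], [0.12, 2.79], [-3.08, 3.08]. Speed limits (rad/s): [1.89, 1.89, 2.57, 3.01, 3.01, 3.01].

## Interface

Orientations are given as a rotation vector (axis times angle).
In Python, from bench import status, vision, robot gives the robot as it stands.
- The arm moves only by the tool arm_command, never from a script. Its argument "motion" is a list of rows, each an object with "hand": the closure, from 0 (fully open) to 1 (shut); "linear": the shift along the tool's x, y, z in m, a list of three; "dr": the turn, a rotation vector about the tool's x, y, z in degrees, a list of three. In form: [{"hand": hand, "linear": [dx, dy, dz], "dr": [ax, ay, az]}, ...]. A call has 1 to 12 rows; each row is the pose to reach, as a shift and turn from the pose commanded when the call began, along the tool's axes at that moment; what a row does not reach only later rows make up. A row lasts 1/8 s, in which the tool goes at most 62.5 mm and 10.7 degrees, less where a joint would pass 70% of its speed; a pose out of reach is approached as far as the arm can. A call with a gripper value outside its range is refused whole. The fingers move at their own pace and stop on an object; "squeeze" is the grip in N (left out, the last holds). Time passes only in rows, so rows that repeat a pose let the fingers close. It gives the time, the measured TCP pose, the force, the opening and the grip force at its end, in the units of the state.
- status.sense(): the state, without advancing time (a new reading comes with each control period).
- vision.read_camera(name): name is "scene" or "side" or "wrist"; returns a dict with "img" (480x640x3 uint8, blue, green, red), "range_z" (480x640 float32, m along the optical axis (not along the pixel's ray), 0 where there is no reading), "intrinsics" (3x3 intrinsics, pixels), "R" (3x3) and "t" (3): a world point X has camera coordinates R X + t. Camera axes: x right, y down, z forward; pixel columns grow to the right and rows downward; lengths in m; the calibration is good to about 2 mm. A picture is of the moment at which its call begins.
- robot.finish_job(): hands the job in; it is judged then, once.
The state is a dict: "clock": time; "qpos": joint angles; "qvel": joint speeds; "tau": joint torques, N m; "position": TCP position; "ee_rot": TCP orientation; "force": force on the tool from outside, world axes, zero at the start; "moment": the same for the moment, N m; "finger_gap": opening from 0.0 (shut) to 1.0 (fully open); "gripper_force": force on a finger pad.
Only numpy, scipy, OpenCV 4.12 (cv2) and the standard library are available. Lean on these libraries where they do the work, as an engineer would, in place of code of your own. Each camera call takes 0.05 s, during which the arm holds its last target. There are 200 camera calls.

## Task

Stand the fallen red insulator up on the counter and let go of it. Line up the crooked copper and green plates over the hole in the black base, set the red insulator upright on top of them, let go, and then push the yellow-knobbed rod down through insulator, plates and base until its knob sits on the insulator. Let go of it and leave the other things where they are.

Things in the scene. Friction and masses are not known exactly. Their poses are not given: they have to be found in the camera images.
- base_hole (a point): Black square block 34 x 34 mm and 30 mm high, fixed to the counter on a flat 70 x 70 x 3 mm steel foot with four brass screws. A 14 mm round hole goes straight down through it. This point is the centre of the hole's mouth on the block's top face, 30 mm above the counter; z up, x and y along the block's sides.
- copper_center (a point): Copper plate, loose, 46 x 46 x 8 mm, with a 14 mm through hole in its centre; lies crooked on the black base, under the green plate. The point is the plate's centre (half-way through its thickness); z up, x and y along its sides. About 120 g.
- green_center (a point): Green plate, loose, 46 x 46 x 8 mm, with a 14 mm through hole in its centre; lies crooked on top of the copper plate. The point is the plate's centre (half-way through its thickness); z up, x and y along its sides. About 120 g. Both plates overhang the base by 6 mm all round when they are centred, so fingers can reach past their edges; they slide easily.
- insulator_center (a point): Red insulator, loose: a square bar 40 x 40 mm in section and 56 mm long with a 14 mm hole right through along its length. It starts lying on its side; either end may be up when it stands. The point is its very centre; x runs along its length and hole (horizontal at the start), y and z are square to its sides. About 120 g; tilted by less than 30 degrees from upright with its lower edge on the counter it falls upright when released.
- rod_knob (a point): Steel rod with a yellow knob on top, standing upright and loose in a grey holder. Knob: upright cylinder 26 mm across and 30 mm high; the point is the knob's centre, z up along the rod. The rod is 10 mm thick, reaches 98 mm below the knob's underside (113 mm below this point) and its last 12 mm taper to 3.6 mm at the tip. About 100 g. The grey holder is a fixed block 50 x 50 x 60 mm; lift the rod by 60 mm to clear it.
- rod_tip (a point): The lower tip of the rod, on its axis; at the start it stands 5 mm above the counter inside the holder. With the knob seated on the finished stack it is 4 mm above the counter.
- screwdriver: Screwdriver lying on the counter, bystander; origin under its middle.
- brass_nut: Brass ring nut 30 mm across, 12 mm high, bystander; origin at the centre of its underside.
- relay: Amber relay on a black socket, 38 x 32 x 40 mm high, bystander; origin at the centre of its underside.
- transformer: Small transformer with a yellow winding, 52 x 60 x 62 mm high, bystander; origin at the centre of its underside.
- meter: Orange hand meter lying flat, 160 x 80 x 32 mm high, bystander; origin at the centre of its underside.
- nut_cup: Blue open cup 72 mm across, 50 mm high, bystander; origin at the centre of its underside.
- wrench: Wrench lying on the counter, bystander; origin under its middle.
Mind the look-alikes: they are no part of the job. Leave any blue look-alike of the part that bears insulator_center alone. There is more than one size of the part that bears copper_center; the job needs the smaller.

How it is judged:
By the outcome, as a careful person would: the job done as asked, in the order asked, and still so for the second after the job is handed in, with the robot touching nothing.
It also fails if it takes over 72 s, if anything falls off the work surface, if the arm or the gripper's body presses on something with over 40 N, if the wrist force passes 120 N, or if a joint passes its speed limit or range.

## Working session

There is one attempt and no reset: what is moved stays moved. The work goes in short steps, Python scripts to look and compute and a tool call to move; the robot and the scene stay as the last step left them, time stands still between calls to the robot, and variables do not carry over. Pictures are saved under pics/ and viewed, at most 11 in all, crops included, and the job is handed in when it is done.

Besides the shell and the picture viewer there is one more tool, called after "Call:" by a JSON object that holds its "name" and its "arguments". arm_command: Moves the arm, as the interface text tells. Its arguments: {"type":"object","properties":{"motion":{"type":"array","items":{"type":"object","properties":{"hand":{"type":"number"},"linear":{"type":"array","items":{"type":"number"}},"dr":{"type":"array","items":{"type":"number"}}}}},"squeeze":{"type":"number"}},"required":["motion"]}

```bash
mkdir -p pics; ls; cat > h.py <<'E'
import numpy as np, cv2
from bench import status, vision, robot
from scipy.spatial.transform import Rotation as Ro
def cam(n):
    c=vision.read_camera(n); c={k:(np.array(v)) for k,v in c.items()}; c['name']=n; return c
def world(c,u,v,d=None):
    u=np.asarray(u,float);v=np.asarray(v,float)
    if d is None: d=c['range_z'][v.astype(int),u.astype(int)]
    K=c['intrinsics']; p=np.stack([(u-K[0,2])/K[0,0]*d,(v-K[1,2])/K[1,1]*d,d],-1)
    return (p-c['t'])@c['R']
def onplane(c,u,v,z):
    K=c['intrinsics']; u=np.asarray(u,float);v=np.asarray(v,float)
    r=np.stack([(u-K[0,2])/K[0,0],(v-K[1,2])/K[1,1],np.ones_like(u)],-1)@c['R']
    o=-c['R'].T@c['t']; return o+r*((z-o[2])/r[...,2])[...,None]
def cloud(c):
    v,u=np.mgrid[:480,:640]; return world(c,u,v,c['range_z'])
E
python3 - <<'E'
from h import *
s=status.sense(); print(s['clock'],s['position'],s['ee_rot'],s['finger_gap'])
a=cam('scene');b=cam('side')
np.savez('c0.npz',**{'a_'+k:v for k,v in a.items()},**{'b_'+k:v for k,v in b.items()})
for c in(a,b): print(c['name'],-c['R'].T@c['t'],c['R'][2]); cv2.imwrite(f"pics/{c['name']}0.png",c['img'])
E
```

```text
pics
0.0 [ 0.22693319 -0.58196657  0.23233592] [-3.08627679e+00 -5.80400442e-01  2.08258421e-04] 0.9997249092003244
scene [ 1.41882934 -0.37955057  1.1409441 ] [-0.58988596  0.27683023 -0.75855097]
side [ 0.36273879 -0.85422888  0.74615585] [ 0.18721776  0.79655701 -0.57484471]
```

View pics/scene0.png

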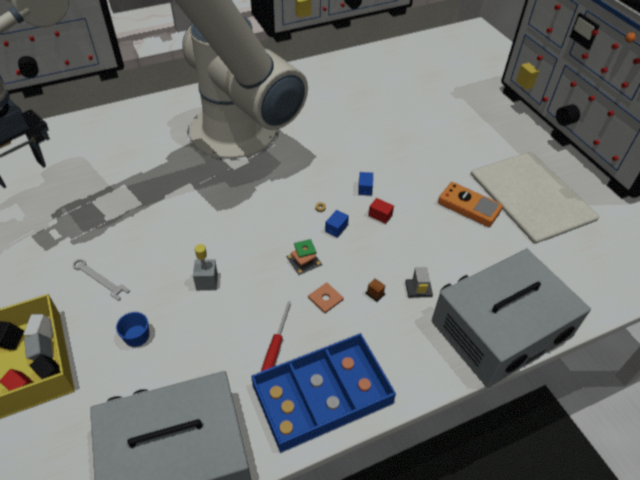

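View pics/side0.png

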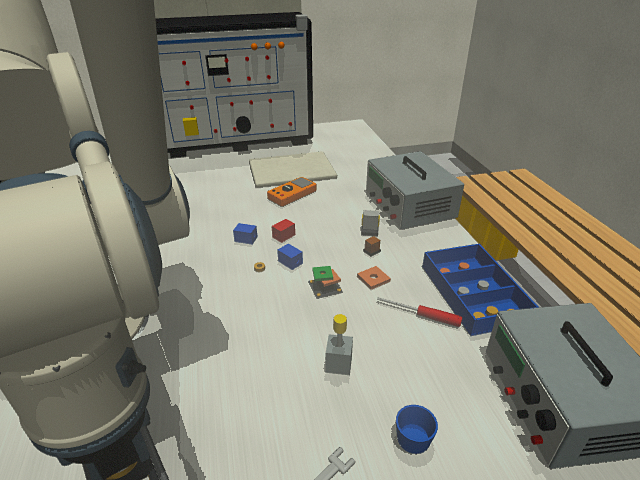

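The scene view shows the red bar at (381,210), blue look-alikes at (336,222) and (366,183), the stack at (304,252), the rod knob at (201,252) and a loose larger copper plate at (326,297). In the side view, red is at (284,230), the stack at (325,278) and the knob at (340,324).

```bash
cat >> h.py <<'E'
HS=dict(red=((0,150,60),(6,255,255)),yellow=((22,130,90),(34,255,255)),green=((50,100,40),(80,255,255)),copper=((5,100,90),(15,200,255)),blue=((105,130,60),(125,255,255)))
def mask(c,col):
    return cv2.inRange(cv2.cvtColor(c['img'],cv2.COLOR_BGR2HSV),*map(np.array,HS[col]))>0
def load(f='c0.npz'):
    d=np.load(f); return [{k[2:]:d[k] for k in d if k[0]==p} for p in 'ab']
E
python3 - <<'E'
from h import *
pre=dict(scene=dict(red=(381,210),yellow=(201,252),green=(304,248),copper=(304,258)),side=dict(red=(284,230),yellow=(340,324),green=(322,272),copper=(330,279)))
for c in load():
    P=cloud(c);hsv=cv2.cvtColor(c['img'],cv2.COLOR_BGR2HSV)
    for k,(u,v) in pre[str(c['name'])].items():
        m=mask(c,k); w=np.zeros_like(m); w[v-16:v+17,u-18:u+19]=1; m&=w
        p=P[m&(c['range_z']>0)]
        print(c['name'],k,hsv[v,u],m.sum(),p[:,:].min(0).round(4),p.max(0).round(4))
        zt=np.percentile(p[:,2],90) if len(p) else 0
        top=p[p[:,2]>zt-.004]
        r=cv2.minAreaRect((top[:,:2]*1000).astype(np.float32)); print('   top z',zt.round(4),np.round(r[0],1),np.round(r[1],1),round(r[2],1))
E
```

```text
scene red [  1 197 140] 360 [0.4853 0.215  0.0044] [0.5492 0.2738 0.0464]
   top z 0.0416 [517.  246.5] [55.2 41. ] 31.0
scene yellow [ 26 157 117] 90 [ 0.5335 -0.2662  0.1075] [ 0.5583 -0.2452  0.1365]
   top z 0.135 [ 547.1 -255.6] [20.3 21. ] 9.4
scene green [ 14 120 142] 221 [ 0.549  -0.0271  0.0387] [0.5981 0.0193 0.0523]
   top z 0.0489 [573.2  -4.2] [42.7 46.7] 82.9
scene copper [ 11 132 159] 134 [ 0.5649 -0.0395  0.0312] [0.6126 0.0112 0.043 ]
   top z 0.0407 [585.9 -15. ] [46.1 45.3] 14.8
side red [ 8 94 95] 130 [0.4825 0.2162 0.0336] [0.5455 0.2774 0.0415]
   top z 0.0391 [514.5 247.1] [54.7 41. ] 34.0
side yellow [ 24 119 122] 128 [ 0.5315 -0.2702 -0.0009] [ 0.5966 -0.1201  0.1331]
   top z 0.1322 [ 542.9 -256.1] [23.2 23.1] 15.4
side green [35 74 97] 190 [ 0.5469 -0.0285  0.0392] [0.5959 0.0228 0.0473]
   top z 0.0456 [571.6  -3.8] [48.7 45.3] 82.5
side copper [46 62 98] 91 [ 0.564  -0.0409 -0.0036] [0.6243 0.0177 0.0393]
   top z 0.0377 [583.8 -15.4] [44.5 46.9] 8.8
```

```bash
cat >> h.py <<'E'
def pose():
    s=status.sense(); return np.array(s['position']),Ro.from_rotvec(s['ee_rot'])
def Rt(psi,tilt=0): # tool-x yaw psi deg; tilt about tool y, deg
    return Ro.from_euler('z',psi,degrees=True)*Ro.from_matrix(np.diag([1.,-1,-1]))*Ro.from_euler('y',tilt,degrees=True)
def rel(p,psi,tilt=0,base=None):
    p0,R0=base or pose(); l=R0.inv().apply(np.array(p)-p0); d=(R0.inv()*Rt(psi,tilt)).as_rotvec(degrees=True)
    return l.round(4),d.round(1)
def st():
    s=status.sense(); R=Ro.from_rotvec(s['ee_rot']).as_matrix(); print('t',round(s['clock'],2),'p',np.round(s['position'],4),'psi',np.degrees(np.arctan2(R[1,0],R[0,0])).round(2),'z',R[:,2].round(3),'gap',round(s['finger_gap']*91,1),'F',np.round(s['force'],1),'g',np.round(s['gripper_force'],1),'q',np.round(s['qpos'],2))
E
python3 - <<'E'
from h import *
st(); c=cam('wrist'); p,R=pose()
o=-c['R'].T@c['t']; print('cam in tool',R.inv().apply(o-p),'axis',R.inv().apply(c['R'][2]),'imgx',R.inv().apply(c['R'][0]),c['intrinsics'][0,0])
for psi in (0,21.3,-70): print(psi,rel((.50,-.01,.28),psi))
a,b=load()
P=cloud(a); m=(P[...,2]>.008)&(P[...,2]<.2)&(P[...,0]>.3)&(P[...,0]<.9)&(abs(P[...,1])<.5)&(a['range_z']>0)
n,l,s,_=cv2.connectedComponentsWithStats(m.astype(np.uint8))
for i in range(1,n):
    if s[i,4]>25: q=P[l==i]; print(s[i,:2],s[i,4],q.min(0).round(3),q.max(0).round(3))
E
```

```text
t 0.1 p [ 0.227  -0.582   0.2324] psi 21.3 z [-0.     0.001 -1.   ] gap 90.7 F [ 0.4 -0.2  0. ] g 0.0 q [-1.29  0.49  1.35  0.    1.3  -0.1 ]
cam in tool [ 0.08299277  0.00057194 -0.1519244 ] axis [-2.91679949e-01 -4.03702331e-04  9.56515888e-01] imgx [1.98856712e-04 9.99999864e-01 4.82694325e-04] 354.1543044214588
0 (array([ 0.4622, -0.4338, -0.0471]), array([-0.1,  0. , 21.3]))
21.3 (array([ 0.4622, -0.4338, -0.0471]), array([-0.1, -0. ,  0. ]))
-70 (array([ 0.4622, -0.4338, -0.0471]), array([-0. ,  0. , 91.3]))
[358 172] 315 [0.367 0.226 0.008] [0.441 0.288 0.047]
[438 182] 1088 [0.5   0.414 0.008] [0.676 0.5   0.043]
[368 198] 420 [0.485 0.214 0.008] [0.55  0.278 0.047]
[315 202] 61 [0.409 0.094 0.008] [0.442 0.121 0.018]
[325 210] 429 [0.477 0.083 0.008] [0.544 0.15  0.047]
[289 239] 475 [ 0.548 -0.039  0.008] [0.613 0.022 0.052]
[193 244] 832 [ 0.421 -0.288  0.008] [ 0.578 -0.223  0.137]
[432 249] 2421 [0.836 0.189 0.008] [0.9   0.455 0.128]
[405 267] 588 [0.739 0.176 0.008] [0.807 0.253 0.071]
[366 278] 274 [0.724 0.089 0.008] [0.766 0.13  0.046]
[308 283] 460 [ 0.671 -0.045  0.008] [0.745 0.03  0.017]
[111 285] 30 [ 0.474 -0.475  0.008] [ 0.491 -0.447  0.012]
[251 301] 2129 [ 0.686 -0.251  0.008] [0.9   0.011 0.056]
[116 312] 737 [ 0.591 -0.484  0.008] [ 0.665 -0.414  0.055]
[341 358] 105 [ 0.874 -0.054  0.008] [ 0.9   -0.024  0.022]
[121 371] 2873 [ 0.817 -0.5    0.088] [ 0.9   -0.299  0.128]
[310 374] 58 [ 0.883 -0.132  0.008] [ 0.9   -0.108  0.022]
[270 384] 119 [ 0.871 -0.223  0.008] [ 0.9   -0.197  0.022]
```

```bash
python3 -c "
from h import *
print(rel((.52,.12,.22),32))"
```

```text
(array([ 0.528 , -0.5476,  0.013 ]), array([ -0.1,  -0. , -10.7]))
```

Call:
{"name": "arm_command", "arguments": {"motion": [{"hand": 0, "linear": [0.528, -0.548, 0.013], "dr": [0, 0, -10.7]}, {"hand": 0, "linear": [0.528, -0.548, 0.013], "dr": [0, 0, -10.7]}, {"hand": 0, "linear": [0.528, -0.548, 0.013], "dr": [0, 0, -10.7]}, {"hand": 0, "linear": [0.528, -0.548, 0.013], "dr": [0, 0, -10.7]}, {"hand": 0, "linear": [0.528, -0.548, 0.013], "dr": [0, 0, -10.7]}, {"hand": 0, "linear": [0.528, -0.548, 0.013], "dr": [0, 0, -10.7]}, {"hand": 0, "linear": [0.528, -0.548, 0.013], "dr": [0, 0, -10.7]}, {"hand": 0, "linear": [0.528, -0.548, 0.013], "dr": [0, 0, -10.7]}, {"hand": 0, "linear": [0.528, -0.548, 0.013], "dr": [0, 0, -10.7]}, {"hand": 0, "linear": [0.528, -0.548, 0.013], "dr": [0, 0, -10.7]}, {"hand": 0, "linear": [0.528, -0.548, 0.013], "dr": [0, 0, -10.7]}, {"hand": 0, "linear": [0.528, -0.548, 0.013], "dr": [0, 0, -10.7]}]}}

```text
clock: 1.65
position: [0.5161, 0.112, 0.2201]
ee_rot: [3.02, 0.866, 0.0]
force: [1.7, -0.8, -0.6]
finger_gap: 0.999
gripper_force: 0.0
```

```bash
python3 - <<'E'
from h import *
st(); print(rel((.52,.12,.22),32)); c=cam('wrist'); cv2.imwrite('pics/w1.png',c['img']); np.savez('w1.npz',**{'a_'+k:v for k,v in c.items()})
E
```

```text
t 1.65 p [0.5161 0.112  0.2201] psi 32.02 z [ 0. -0. -1.] gap 90.9 F [ 1.7 -0.8 -0.6] g 0.0 q [ 0.1   0.37  1.6  -0.    1.17  1.11]
(array([ 0.0076, -0.0047,  0.0001]), array([ 0., -0.,  0.]))
```

View pics/w1.png

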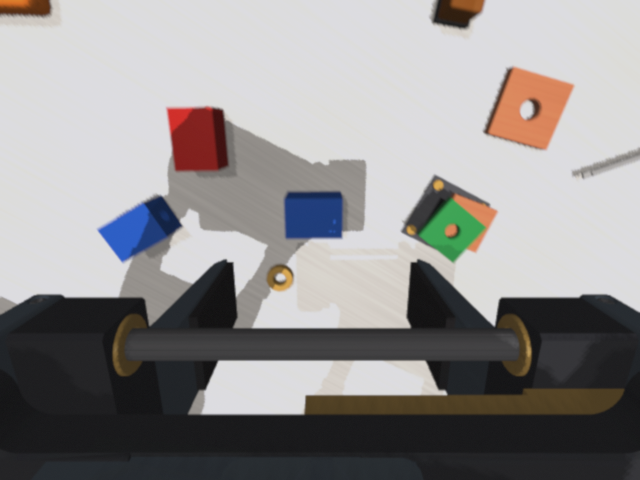

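The wrist view shows the red bar at (197,140), the stack at (450,225) with foot screws at (438,185) and (411,230), and blue blocks at (140,228) and (314,215).

```bash
cat >> h.py <<'E'
def topface(c,col,win=None,tol=.003,z=None):
    """min-area rect (mm) of a coloured top face, colour pixels cast to the plane of the measured top height"""
    P=cloud(c); m=mask(c,col)&(c['range_z']>0)
    if win: w=np.zeros_like(m); w[win[1]:win[3],win[0]:win[2]]=1; m&=w
    zt=np.percentile(P[m][:,2],80) if z is None else z
    m&=abs(P[...,2]-zt)<tol
    m=cv2.morphologyEx(m.astype(np.uint8),cv2.MORPH_OPEN,np.ones((3,3)))
    cs,_=cv2.findContours(m,cv2.RETR_EXTERNAL,cv2.CHAIN_APPROX_NONE); k=max(cs,key=cv2.contourArea)[:,0]
    X=onplane(c,k[:,0],k[:,1],zt)[:,:2]*1000
    r=cv2.minAreaRect(X.astype(np.float32)); return np.round(r[0],1),np.round(r[1],1),round(r[2],1),round(zt*1000,1)
E
python3 - <<'E'
from h import *
c=load('w1.npz')[0]
print('red',topface(c,'red',(150,90,240,185)))
print('green',topface(c,'green',(410,180,505,275)))
print('copper',topface(c,'copper',(400,180,510,275)), topface(c,'copper',(400,180,510,275),z=.038))
P=cloud(c); hsv=cv2.cvtColor(c['img'],cv2.COLOR_BGR2HSV)
w=np.zeros((480,640),bool); w[165:275,390:510]=1
m=w&(hsv[...,0]>12)&(hsv[...,0]<30)&(hsv[...,1]>110)&(hsv[...,2]>70)
n,l,s,ce=cv2.connectedComponentsWithStats(m.astype(np.uint8))
for i in range(1,n):
    if s[i,4]>8: print('screw',ce[i].round(1),s[i,4],onplane(c,*ce[i],.004).round(4), P[l==i][:,2].mean().round(4))
dk=w&(hsv[...,2]<100)&(hsv[...,1]<90)
for z0,z1 in((.0,.008),(.025,.034)):
    mm=dk&(P[...,2]>z0)&(P[...,2]<z1); q=P[mm]; r=cv2.minAreaRect((q[:,:2]*1000).astype(np.float32)); print(z0,mm.sum(),r)
crop=c['img'][160:280,385:515]; cv2.imwrite('pics/w1c.png',cv2.resize(crop,None,fx=5,fy=5,interpolation=cv2.INTER_CUBIC)[:600])
E
```

```text
red (array([515.6, 247.3]), array([53. , 40.1]), 33.0, np.float64(40.9))
green (array([571.4,  -1.1]), array([44.2, 45.4]), 84.4, np.float64(46.8))
copper (array([603. ,  -9.3]), array([46.2, 16. ]), 84.3, np.float64(38.9)) (array([603.1,  -9.7]), array([46.3, 16.1]), 84.3, 38.0)
screw [437.7 184.9] 88 [0.6014 0.022  0.004 ] 0.0057
screw [473.3 224.6] 91 [ 0.5875 -0.0367  0.004 ] 0.042
screw [410.9 229.3] 73 [0.5476 0.0171 0.004 ] 0.0056
screw [450.7 229.8] 44 [ 0.57   -0.0198  0.004 ] 0.0428
0.0 1062 ((576.7055053710938, -1.3960323333740234), (67.35310363769531, 57.6619873046875), 4.058224201202393)
0.025 0 ((0.0, 0.0), (0.0, 0.0), 0.0)
```

View pics/w1c.png

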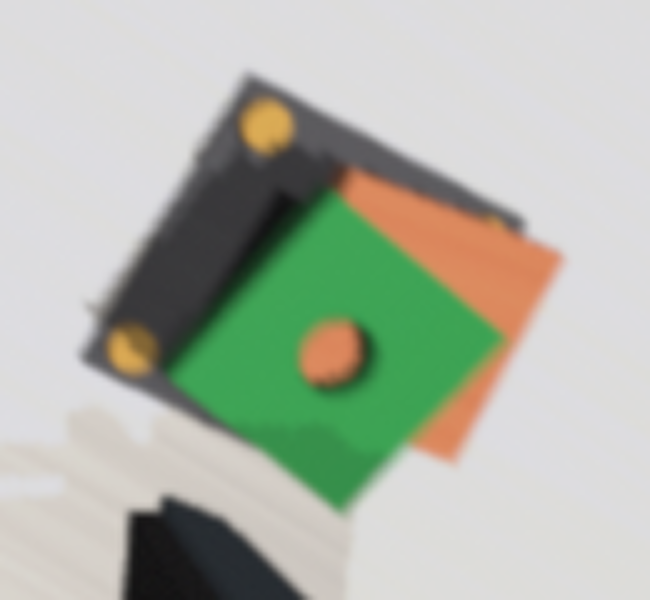

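```bash
python3 - <<'E'
from h import *
c=load('w1.npz')[0]
px=lambda x,y:(385+x/5,160+y/5)
f=[onplane(c,*px(*q),.003)[:2]*1000 for q in((85,355),(248,75),(525,222))]
print('foot',np.round(f,1),'ctr',((f[0]+f[2])/2).round(1), [np.degrees(np.arctan2(*(f[1]-f[k])[::-1])).round(1) for k in(0,2)],np.linalg.norm(f[1]-f[0]),np.linalg.norm(f[1]-f[2]))
k=[onplane(c,*px(*q),.038)[:2]*1000 for q in((345,165),(563,258),(455,462))]
print('cu',((k[0]+k[2])/2).round(1),[np.degrees(np.arctan2(*(k[1]-k[j])[::-1])).round(1) for j in(0,2)],np.linalg.norm(k[1]-k[0]),np.linalg.norm(k[1]-k[2]))
o=(np.array([.511,.2445,.03]))
for p in((.477,.223,.099),): print(rel(p,32.5,30))
B=(np.array([.477,.223,.099]),Rt(32.5,30)); print('to grasp',rel(o,32.5,30,B))
B=(o,Rt(32.5,30)); print('lift',rel(o+[0,0,.06],32.5,30,B),rel(o+[0,0,.06],32.5,-10,B),rel(o+[0,0,.06],32.5,-50,B))
E
```

```text
foot [[540.8  23.8]
 [607.9  30.6]
 [614.3 -38.1]] ctr [577.5  -7.2] [np.float64(5.8), np.float64(95.3)] 67.43093191988883 69.07732362683728
cu [584.2 -11.6] [np.float64(-80.3), np.float64(11.7)] 47.720116715297266 44.69250034204422
(array([ 0.0204, -0.1109,  0.1212]), array([ 0. , 29.8, -0.4]))
to grasp (array([0.0003, 0.0001, 0.0799]), array([0., 0., 0.]))
lift (array([ 0.03 ,  0.   , -0.052]), array([0., 0., 0.])) (array([ 0.03 ,  0.   , -0.052]), array([  0., -40.,   0.])) (array([ 0.03 ,  0.   , -0.052]), array([  0., -80.,   0.]))
```

Base hole ≈ (577,−7) mm, yaw ≈ 5.4°. Now the pre-grasp for the bar.

Call:
{"name": "arm_command", "arguments": {"motion": [{"hand": 0, "linear": [0.0204, -0.111, 0.121], "dr": [0, 29.8, -0.4]}, {"hand": 0, "linear": [0.0204, -0.111, 0.121], "dr": [0, 29.8, -0.4]}, {"hand": 0, "linear": [0.0204, -0.111, 0.121], "dr": [0, 29.8, -0.4]}, {"hand": 0, "linear": [0.0204, -0.111, 0.121], "dr": [0, 29.8, -0.4]}, {"hand": 0, "linear": [0.0204, -0.111, 0.121], "dr": [0, 29.8, -0.4]}]}}

```text
clock: 2.33
position: [0.4865, 0.2419, 0.1241]
ee_rot: [-2.703, -0.851, -0.666]
force: [-0.1, 0.4, 1.3]
finger_gap: 1.002
gripper_force: 0.0
```

```bash
python3 - <<'E'
from h import *
st(); c=cam('wrist'); print('red',topface(c,'red')); print(rel((.511,.2445,.03),32.5,30))
E
```

```text
t 2.33 p [0.4865 0.2419 0.1241] psi 33.6 z [ 0.352  0.345 -0.87 ] gap 91.1 F [-0.1  0.4  1.3] g 0.0 q [0.18 0.44 2.07 1.   0.33 0.23]
red (array([514.6, 247.2]), array([54.5, 39.3]), 33.1, np.float64(40.7))
(array([-0.0264,  0.0207,  0.0909]), array([-5.8,  0.8,  0.8]))
```

```bash
python3 - <<'E'
from h import *
print(rel((.5065,.242,.085),32.7,10)); B=(np.array([.5065,.242,.027]),Rt(32.7,10)); print(rel((.5065,.242,.077),32.7,10,B), rel((.5065,.242,.077),32.7,-65,B))
E
```

```text
(array([-0.004 ,  0.0156,  0.0407]), array([ -5.6, -19.2,   1.7]))
(array([ 0.0087,  0.    , -0.0492]), array([0., 0., 0.])) (array([ 0.0087,  0.    , -0.0492]), array([  0., -75.,  -0.]))
```

Call:
{"name": "arm_command", "arguments": {"motion": [{"hand": 0, "linear": [-0.004, 0.0156, 0.0407], "dr": [-5.6, -19.2, 1.7]}, {"hand": 0, "linear": [-0.004, 0.0156, 0.0407], "dr": [-5.6, -19.2, 1.7]}, {"hand": 0, "linear": [-0.004, 0.0156, 0.0407], "dr": [-5.6, -19.2, 1.7]}, {"hand": 0, "linear": [-0.004, 0.0156, 0.0407], "dr": [-5.6, -19.2, 1.7]}, {"hand": 0, "linear": [-0.004, 0.0156, 0.0407], "dr": [-5.6, -19.2, 1.7]}]}}

```text
clock: 3.0
position: [0.5088, 0.2416, 0.0862]
ee_rot: [-2.96, -0.871, -0.257]
force: [-1.0, 1.2, -0.5]
finger_gap: 0.999
gripper_force: 0.0
```

```bash
python3 - <<'E'
from h import *
st(); c=cam('wrist'); print('red',topface(c,'red')); print(rel((.5065,.242,.027),32.7,10))
E
```

```text
t 3.0 p [0.5088 0.2416 0.0862] psi 32.8 z [ 0.146  0.09  -0.985] gap 90.9 F [-1.   1.2 -0.5] g 0.0 q [0.31 0.54 1.8  0.07 0.63 1.26]
red (array([515.1, 247.5]), array([54.7, 39.2]), 32.8, np.float64(40.8))
(array([-0.0108, -0.0009,  0.0579]), array([0. , 0.1, 0.1]))
```

Call:
{"name": "arm_command", "arguments": {"motion": [{"hand": 0, "linear": [-0.011, -0.001, 0.03], "dr": [0, 0, 0]}, {"hand": 0, "linear": [-0.011, -0.001, 0.058], "dr": [0, 0, 0]}, {"hand": 0, "linear": [-0.011, -0.001, 0.058], "dr": [0, 0, 0]}, {"hand": 0.7, "linear": [-0.011, -0.001, 0.058], "dr": [0, 0, 0]}, {"hand": 0.7, "linear": [-0.011, -0.001, 0.058], "dr": [0, 0, 0]}, {"hand": 0.7, "linear": [-0.011, -0.001, 0.058], "dr": [0, 0, 0]}, {"hand": 0.7, "linear": [-0.011, -0.001, 0.058], "dr": [0, 0, 0]}, {"hand": 0.7, "linear": [-0.011, -0.001, 0.058], "dr": [0, 0, 0]}, {"hand": 0.7, "linear": [-0.011, -0.001, 0.058], "dr": [0, 0, 0]}], "squeeze": 30}}

```text
clock: 4.18
position: [0.506, 0.2416, 0.0269]
ee_rot: [-2.959, -0.869, -0.254]
force: [-0.6, -0.3, 3.8]
finger_gap: 0.437
gripper_force: 30.0
```

Call:
{"name": "arm_command", "arguments": {"motion": [{"hand": 0.7, "linear": [0.009, 0, -0.049], "dr": [0, 0, 0]}, {"hand": 0.7, "linear": [0.009, 0, -0.049], "dr": [0, -10, 0]}, {"hand": 0.7, "linear": [0.009, 0, -0.049], "dr": [0, -20, 0]}, {"hand": 0.7, "linear": [0.009, 0, -0.049], "dr": [0, -30, 0]}, {"hand": 0.7, "linear": [0.009, 0, -0.049], "dr": [0, -40, 0]}, {"hand": 0.7, "linear": [0.009, 0, -0.049], "dr": [0, -50, 0]}, {"hand": 0.7, "linear": [0.009, 0, -0.049], "dr": [0, -60, 0]}, {"hand": 0.7, "linear": [0.009, 0, -0.049], "dr": [0, -68, 0]}, {"hand": 0.7, "linear": [0.009, 0, -0.049], "dr": [0, -75, 0]}, {"hand": 0.7, "linear": [0.009, 0, -0.049], "dr": [0, -75, 0]}, {"hand": 0.7, "linear": [0.009, 0, -0.049], "dr": [0, -75, 0]}]}}

```text
clock: 5.55
position: [0.5066, 0.2419, 0.0768]
ee_rot: [2.323, 0.681, -1.479]
force: [-0.1, -0.0, -1.0]
finger_gap: 0.438
gripper_force: 30.0
```

```bash
python3 - <<'E'
from h import *
st(); c=cam('side'); cv2.imwrite('pics/s2.png',cv2.resize(c['img'][130:330,190:430],None,fx=3,fy=3,interpolation=cv2.INTER_CUBIC))
for z in(.045,.04): print(rel((.5065,.242,z),32.7,-65))
E
```

```text
t 5.55 p [0.5066 0.2419 0.0768] psi 32.58 z [-0.762 -0.49  -0.422] gap 39.8 F [-0.1 -0.  -1. ] g 30.0 q [ 0.42  1.19  0.79 -0.18  2.29  1.39]
(array([ 0.0293, -0.0002,  0.0139]), array([ 0.1, -0. , -0.1]))
(array([ 0.0339, -0.0002,  0.016 ]), array([ 0.1, -0. , -0.1]))
```

View pics/s2.png

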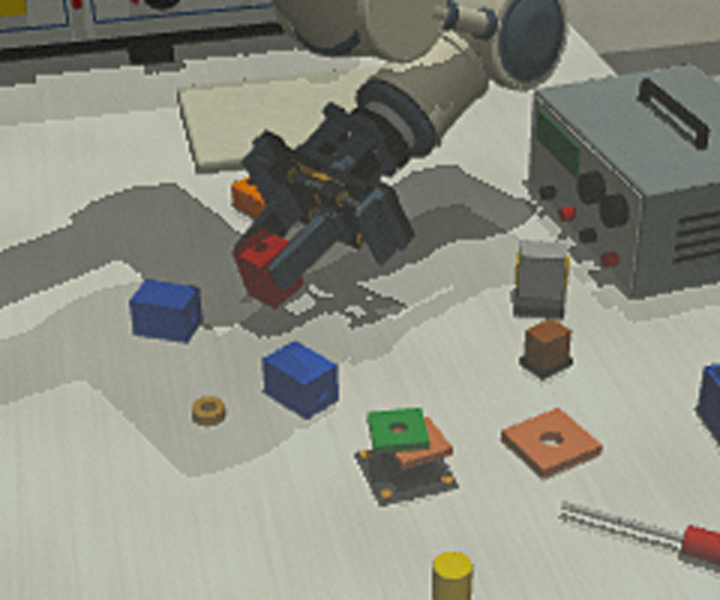

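The bar is held at (268,270), 15° off upright. Next I lower it until the edge touches and release.

Call:
{"name": "arm_command", "arguments": {"motion": [{"hand": 0.7, "linear": [0.015, 0, 0.007], "dr": [0, 0, 0]}, {"hand": 0.7, "linear": [0.0295, 0, 0.014], "dr": [0, 0, 0]}, {"hand": 0.7, "linear": [0.0295, 0, 0.014], "dr": [0, 0, 0]}]}}

```text
clock: 5.98
position: [0.5056, 0.2414, 0.0427]
ee_rot: [2.318, 0.68, -1.485]
force: [-0.1, -0.9, -1.7]
finger_gap: 0.438
gripper_force: 30.0
```

Call:
{"name": "arm_command", "arguments": {"motion": [{"hand": 0.7, "linear": [0.001, 0, 0.0005], "dr": [0, 0, 0]}, {"hand": 0.5, "linear": [0.001, 0, 0.0005], "dr": [0, 0, 0]}, {"hand": 0.3, "linear": [0.001, 0, 0.0005], "dr": [0, 0, 0]}, {"hand": 0.1, "linear": [0.001, 0, 0.0005], "dr": [0, 0, 0]}, {"hand": 0, "linear": [0.001, 0, 0.0005], "dr": [0, 0, 0]}, {"hand": 0, "linear": [0.001, 0, 0.0005], "dr": [0, 0, 0]}]}}

```text
clock: 6.72
position: [0.5061, 0.2417, 0.0429]
ee_rot: [2.32, 0.68, -1.483]
force: [0.4, -0.2, -0.2]
finger_gap: 0.907
gripper_force: 0.0
```

```bash
python3 - <<'E'
from h import *
st(); c=cam('side'); P=cloud(c)
m=mask(c,'red')&(c['range_z']>0); m[:200]=0;m[245:]=0;m[:,:240]=0;m[:,330:]=0
p=P[m]; print(len(p),p.min(0).round(3),p.max(0).round(3),np.percentile(p[:,2],90))
p0,R0=pose()
print(rel(p0-.10*R0.as_matrix()[:,2]+[0,0,.04],32.7,-65), rel((.577,-.007,.16),5.4,0))
E
```

```text
t 6.72 p [0.5061 0.2417 0.0429] psi 32.58 z [-0.764 -0.491 -0.419] gap 82.5 F [ 0.4 -0.2 -0.2] g 0.0 q [ 0.42  1.23  0.78 -0.18  2.25  1.4 ]
51 [0.491 0.221 0.044] [0.535 0.255 0.057] 0.05465190807334339
(array([-0.0363,  0.    , -0.1168]), array([ 0. ,  0.2, -0. ])) (array([-0.1374,  0.2477,  0.0189]), array([15.6, 63.9, 24.2]))
```

Call:
{"name": "arm_command", "arguments": {"motion": [{"hand": 0, "linear": [-0.01, 0, -0.05], "dr": [0, 0, 0]}, {"hand": 0, "linear": [-0.036, 0, -0.117], "dr": [0, 0, 0]}, {"hand": 0, "linear": [-0.036, 0, -0.117], "dr": [0, 0, 0]}]}}

```text
clock: 7.15
position: [0.5846, 0.2924, 0.1273]
ee_rot: [2.325, 0.681, -1.476]
force: [0.4, -0.4, -1.2]
finger_gap: 0.998
gripper_force: 0.0
```

```bash
python3 - <<'E'
from h import *
st(); print(rel((.577,-.007,.15),5.4,0))
E
```

```text
t 7.15 p [0.5846 0.2924 0.1273] psi 32.47 z [-0.761 -0.49  -0.425] gap 90.8 F [ 0.4 -0.4 -1.2] g 0.0 q [ 0.44  1.31  0.33 -0.25  2.62  1.3 ]
(array([-0.0916,  0.2478,  0.1428]), array([15.5, 63.5, 24.3]))
```

Call:
{"name": "arm_command", "arguments": {"motion": [{"hand": 0, "linear": [-0.0916, 0.2478, 0.1428], "dr": [15.5, 63.5, 24.3]}, {"hand": 0, "linear": [-0.0916, 0.2478, 0.1428], "dr": [15.5, 63.5, 24.3]}, {"hand": 0, "linear": [-0.0916, 0.2478, 0.1428], "dr": [15.5, 63.5, 24.3]}, {"hand": 0, "linear": [-0.0916, 0.2478, 0.1428], "dr": [15.5, 63.5, 24.3]}, {"hand": 0, "linear": [-0.0916, 0.2478, 0.1428], "dr": [15.5, 63.5, 24.3]}, {"hand": 0, "linear": [-0.0916, 0.2478, 0.1428], "dr": [15.5, 63.5, 24.3]}, {"hand": 0, "linear": [-0.0916, 0.2478, 0.1428], "dr": [15.5, 63.5, 24.3]}, {"hand": 0, "linear": [-0.0916, 0.2478, 0.1428], "dr": [15.5, 63.5, 24.3]}, {"hand": 0, "linear": [-0.0916, 0.2478, 0.1428], "dr": [15.5, 63.5, 24.3]}, {"hand": 0, "linear": [-0.0916, 0.2478, 0.1428], "dr": [15.5, 63.5, 24.3]}]}}

```text
clock: 8.4
position: [0.5762, -0.0078, 0.1478]
ee_rot: [3.134, 0.15, -0.012]
force: [0.8, -0.1, 0.3]
finger_gap: 1.002
gripper_force: 0.0
```

```bash
python3 - <<'E'
from h import *
st(); print(rel((.577,-.007,.15),5.4,0)); c=cam('wrist'); np.savez('w3.npz',**{'a_'+k:v for k,v in c.items()}); cv2.imwrite('pics/w3.png',c['img'])
E
```

```text
t 8.4 p [ 0.5762 -0.0078  0.1478] psi 5.49 z [-0.008 -0.004 -1.   ] gap 91.2 F [ 0.8 -0.1  0.3] g 0.0 q [-0.11  0.52  1.56 -0.01  1.06  1.36]
(array([ 0.0009, -0.0007, -0.0022]), array([0.2, 0.5, 0.1]))
```

View pics/w3.png

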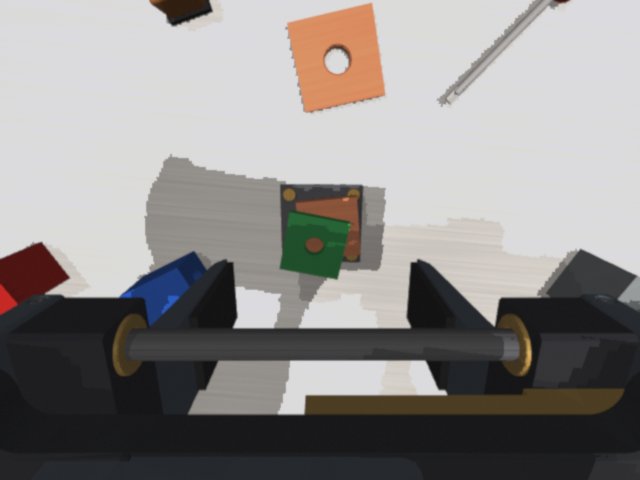

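The wrist view over the stack shows foot screws at (289,195), (354,195) and (352,255), with the green plate at (315,245).

```bash
python3 - <<'E'
from h import *
c=load('w3.npz')[0]; hsv=cv2.cvtColor(c['img'],cv2.COLOR_BGR2HSV); P=cloud(c)
w=np.zeros((480,640),bool); w[180:268,275:370]=1
m=w&(hsv[...,0]>15)&(hsv[...,0]<30)&(hsv[...,1]>110)&(hsv[...,2]>50)&(P[...,2]<.015)
n,l,s,ce=cv2.connectedComponentsWithStats(m.astype(np.uint8))
S=[]
for i in range(1,n):
    if s[i,4]>8: S.append(onplane(c,*ce[i],.005)[:2]*1000); print('screw',ce[i].round(1),s[i,4],S[-1].round(1),P[l==i][:,2].mean().round(4))
# foot: non-white low pixels outline
V=hsv[...,2]; f=w&(V<110)&(hsv[...,1]<110)
f=cv2.morphologyEx(f.astype(np.uint8),cv2.MORPH_OPEN,np.ones((3,3)))
print('foot px',np.argwhere(f).min(0),np.argwhere(f).max(0))
print('green',topface(c,'green',(260,190,380,290)),)
print(rel((.577,-.007,.04),5.4,0))
E
```

```text
screw [288.8 194.2] 116 [601.   21.2] 0.0062
screw [353.6 192.4] 70 [607.6 -32.8] 0.0061
screw [351.5 257.4] 42 [549.5 -38.1] 0.0061
foot px [184 280] [262 363]
green (array([571.9,  -3.3]), array([45.7, 45.8]), 84.2, np.float64(46.9))
(array([ 0.0019, -0.001 ,  0.1077]), array([0.2, 0.4, 0.1]))
```

Call:
{"name": "arm_command", "arguments": {"motion": [{"hand": 0, "linear": [0.0018, 0.0, 0.06], "dr": [0.2, 0.4, -0.2]}, {"hand": 0, "linear": [0.0018, 0.0, 0.1], "dr": [0.2, 0.4, -0.2]}, {"hand": 0, "linear": [0.0018, 0.0, 0.1077], "dr": [0.2, 0.4, -0.2]}, {"hand": 0, "linear": [0.0018, 0.0, 0.1077], "dr": [0.2, 0.4, -0.2]}]}}

```text
clock: 8.95
position: [0.577, -0.0083, 0.0408]
ee_rot: [-3.138, -0.154, -0.001]
force: [0.8, -0.8, 1.1]
finger_gap: 1.0
gripper_force: 0.0
```

```bash
python3 - <<'E'
from h import *
st(); print(rel((.577,-.008,.04),5.7,0))
E
```

```text
t 8.95 p [ 0.577  -0.0083  0.0408] psi 5.62 z [ 0.  0. -1.] gap 91.0 F [ 0.8 -0.8  1.1] g 0.0 q [-0.12  0.67  1.65  0.    0.82  1.35]
(array([ 0.0001, -0.0003,  0.0008]), array([-0. , -0. , -0.1]))
```

Call:
{"name": "arm_command", "arguments": {"motion": [{"hand": 0.25, "linear": [0, 0, 0], "dr": [0, 0, 0]}, {"hand": 0.32, "linear": [0, 0, 0], "dr": [0, 0, 0]}, {"hand": 0.4, "linear": [0, 0, 0], "dr": [0, 0, 0]}, {"hand": 0.46, "linear": [0, 0, 0], "dr": [0, 0, 0]}, {"hand": 0.52, "linear": [0, 0, 0], "dr": [0, 0, 0]}, {"hand": 0.56, "linear": [0, 0, 0], "dr": [0, 0, 0]}, {"hand": 0.56, "linear": [0, 0, 0], "dr": [0, 0, 0]}, {"hand": 0.56, "linear": [0, 0, 0], "dr": [0, 0, 0]}], "squeeze": 15}}

```text
clock: 9.95
position: [0.5765, -0.0087, 0.0407]
ee_rot: [-3.138, -0.153, -0.001]
force: [-1.5, -3.4, 5.4]
finger_gap: 0.507
gripper_force: 15.0
```

Call:
{"name": "arm_command", "arguments": {"motion": [{"hand": 0.4, "linear": [0, 0, 0], "dr": [0, 0, 0]}, {"hand": 0, "linear": [0, 0, 0], "dr": [0, 0, 0]}, {"hand": 0, "linear": [0, 0, 0], "dr": [0, 0, 0]}, {"hand": 0, "linear": [0, 0, -0.05], "dr": [0, 0, 0]}, {"hand": 0, "linear": [0, 0, -0.05], "dr": [0, 0, -10]}, {"hand": 0, "linear": [0, 0, -0.05], "dr": [0, 0, -20]}, {"hand": 0, "linear": [0, 0, -0.05], "dr": [0, 0, -30]}, {"hand": 0, "linear": [0, 0, -0.05], "dr": [0, 0, -40]}, {"hand": 0, "linear": [0, 0, -0.05], "dr": [0, 0, -50]}, {"hand": 0, "linear": [0, 0, -0.05], "dr": [0, 0, -60]}, {"hand": 0, "linear": [0, 0, -0.05], "dr": [0, 0, -70]}, {"hand": 0, "linear": [0, 0, -0.05], "dr": [0, 0, -80]}]}}

```text
clock: 11.45
position: [0.5764, -0.0085, 0.0904]
ee_rot: [2.299, 2.141, 0.001]
force: [-0.1, -0.1, -0.1]
finger_gap: 1.001
gripper_force: 0.0
```

```bash
python3 - <<'E'
from h import *
st(); print(rel((.577,-.008,.09),95.7,0)); print(rel((.577,-.008,.04),95.7,0))
E
```

```text
t 11.45 p [ 0.5764 -0.0085  0.0904] psi 85.92 z [ 0.001  0.    -1.   ] gap 91.1 F [-0.1 -0.1 -0.1] g 0.0 q [-0.12  0.6   1.62  0.    0.93 -0.05]
(array([0.0005, 0.0006, 0.0004]), array([ 0. , -0. , -9.8]))
(array([0.0005, 0.0006, 0.0504]), array([ 0. , -0. , -9.8]))
```

Call:
{"name": "arm_command", "arguments": {"motion": [{"hand": 0, "linear": [0.0005, 0.0006, 0], "dr": [0, 0, -9.8]}, {"hand": 0, "linear": [0.0005, 0.0006, 0.03], "dr": [0, 0, -9.8]}, {"hand": 0, "linear": [0.0005, 0.0006, 0.05], "dr": [0, 0, -9.8]}, {"hand": 0.1, "linear": [0.0005, 0.0006, 0.05], "dr": [0, 0, -9.8]}, {"hand": 0.32, "linear": [0.0005, 0.0006, 0.05], "dr": [0, 0, -9.8]}, {"hand": 0.4, "linear": [0.0005, 0.0006, 0.05], "dr": [0, 0, -9.8]}, {"hand": 0.46, "linear": [0.0005, 0.0006, 0.05], "dr": [0, 0, -9.8]}, {"hand": 0.52, "linear": [0.0005, 0.0006, 0.05], "dr": [0, 0, -9.8]}, {"hand": 0.56, "linear": [0.0005, 0.0006, 0.05], "dr": [0, 0, -9.8]}, {"hand": 0.56, "linear": [0.0005, 0.0006, 0.05], "dr": [0, 0, -9.8]}, {"hand": 0.56, "linear": [0.0005, 0.0006, 0.05], "dr": [0, 0, -9.8]}]}}

```text
clock: 12.82
position: [0.5779, -0.0082, 0.0411]
ee_rot: [2.113, 2.322, 0.003]
force: [3.8, -0.6, 7.3]
finger_gap: 0.503
gripper_force: 15.0
```

```bash
python3 - <<'E'
from h import *
st()
E
```

```text
t 12.82 p [ 0.5779 -0.0082  0.0411] psi 95.38 z [ 0.003  0.    -1.   ] gap 45.8 F [ 3.8 -0.6  7.3] g 15.0 q [-0.12  0.67  1.65  0.    0.82 -0.21]
```

Call:
{"name": "arm_command", "arguments": {"motion": [{"hand": 0.4, "linear": [0, 0, 0], "dr": [0, 0, 0]}, {"hand": 0, "linear": [0, 0, 0], "dr": [0, 0, 0]}, {"hand": 0, "linear": [0, 0, 0], "dr": [0, 0, 0]}, {"hand": 0, "linear": [0, 0, -0.05], "dr": [0, 0, 0]}, {"hand": 0, "linear": [0, 0, -0.11], "dr": [0, 0, 0]}, {"hand": 0, "linear": [0, 0, -0.11], "dr": [0, 0, 0]}]}}

```text
clock: 13.58
position: [0.5792, -0.0084, 0.1547]
ee_rot: [2.11, 2.319, 0.008]
force: [-0.1, -0.5, -0.3]
finger_gap: 0.999
gripper_force: 0.0
```

```bash
python3 - <<'E'
from h import *
st(); c=cam('wrist'); a=cam('scene'); b=cam('side')
np.savez('w4.npz',**{'a_'+k:v for k,v in c.items()}); np.savez('c4.npz',**{'a_'+k:v for k,v in a.items()},**{'b_'+k:v for k,v in b.items()})
print('green',topface(c,'green'))
K=c['intrinsics']; q=c['R']@np.array([.577,-.008,.04])+c['t']; u,v=(K[:2]@(q/q[2])).astype(int); print(u,v)
cr=c['img'][max(v-60,0):v+60,max(u-70,0):u+70]; cv2.imwrite('pics/w4.png',cv2.resize(cr,None,fx=5,fy=5,interpolation=cv2.INTER_CUBIC))
E
```

```text
t 13.57 p [ 0.5792 -0.0084  0.1547] psi 95.39 z [ 0.008 -0.001 -1.   ] gap 90.9 F [-0.1 -0.5 -0.3] g 0.0 q [-0.12  0.51  1.56  0.    1.06 -0.21]
green (array([577.9,  -8.1]), array([45.4, 45.2]), 5.3, np.float64(46.8))
317 234
```

View pics/w4.png

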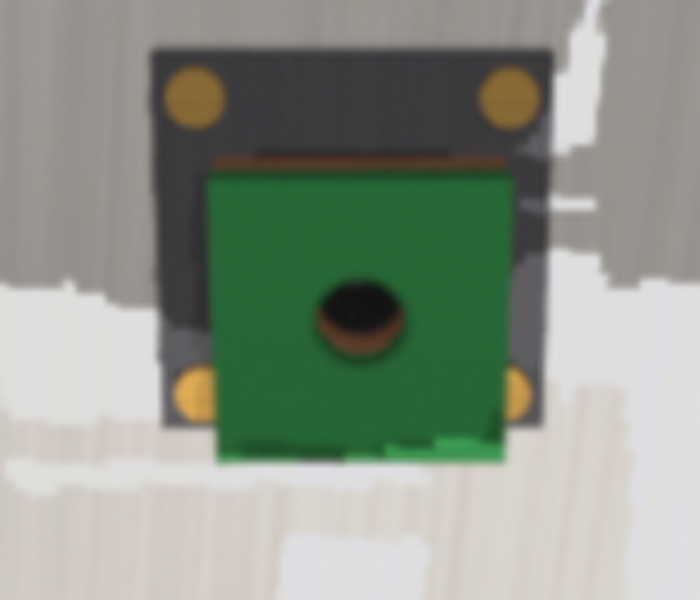

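Plates are square with each other. The screws are at crop (195,98) and (510,98), the foot corners at (152,50), (552,50), (163,427) and (543,427), and the hole reads dark at (360,315).

```bash
python3 - <<'E'
from h import *
c=load('w4.npz')[0]; px=lambda x,y,z:onplane(c,247+x/5,174+y/5,z)[:2]*1000
F=np.array([px(*q,.003) for q in((152,50),(552,50),(163,427),(543,427))]); print(F.round(1),F.mean(0).round(1))
S=np.array([px(*q,.005) for q in((195,98),(510,98))]); d=S[1]-S[0]; print(S.round(1),np.degrees(np.arctan2(d[1],d[0])),np.linalg.norm(d)); d/=np.linalg.norm(d); print('ctr',S.mean(0)+27*np.array([d[1],-d[0]]))
print('green hole',px(360,318,.0468).round(1))
a,b=load('c4.npz')
for k,w in((a,(340,180,420,240)),(b,(245,200,330,250))): print(topface(k,'red',w),topface(k,'green',(270,220,350,300)))
E
```

```text
[[539.6  23. ]
 [608.   29.4]
 [545.6 -45.9]
 [614.9 -39.5]] [577.   -8.2]
[[547.6  15.8]
 [601.6  20.8]] 5.331147229916698 54.17681849739111
ctr [577.10336292  -8.59303734]
green hole [578.3  -8. ]
(array([513.3, 225.2]), array([13.3, 11.2]), 61.9, np.float64(56.0)) (array([594.2, -25.9]), array([ 5. , 12.8]), 66.6, np.float64(47.9))Traceback (most recent call last):
  File "<stdin>", line 7, in <module>
  File "h.py", line 38, in topface
    cs,_=cv2.findContours(m,cv2.RETR_EXTERNAL,cv2.CHAIN_APPROX_NONE); k=max(cs,key=cv2.contourArea)[:,0]
                                                                        ~~~^^^^^^^^^^^^^^^^^^^^^^^^
ValueError: max() iterable argument is empty
```

```bash
python3 - <<'E'
from h import *
print(rel((.515,.245,.15),122.5,0))
E
```

```text
(array([ 0.2577, -0.0375,  0.    ]), array([ -0. ,  -0. , -27.1]))
```

Call:
{"name": "arm_command", "arguments": {"motion": [{"hand": 0.2, "linear": [0.2577, -0.0375, 0], "dr": [0, 0, -27.1]}, {"hand": 0.2, "linear": [0.2577, -0.0375, 0], "dr": [0, 0, -27.1]}, {"hand": 0.2, "linear": [0.2577, -0.0375, 0], "dr": [0, 0, -27.1]}, {"hand": 0.2, "linear": [0.2577, -0.0375, 0], "dr": [0, 0, -27.1]}, {"hand": 0.2, "linear": [0.2577, -0.0375, 0], "dr": [0, 0, -27.1]}, {"hand": 0.2, "linear": [0.2577, -0.0375, 0], "dr": [0, 0, -27.1]}, {"hand": 0.2, "linear": [0.2577, -0.0375, 0], "dr": [0, 0, -27.1]}]}}

```text
clock: 14.6
position: [0.5156, 0.2436, 0.1499]
ee_rot: [-1.513, -2.753, 0.001]
force: [-0.4, -0.5, -0.8]
finger_gap: 0.803
gripper_force: 0.0
```

```bash
python3 - <<'E'
from h import *
st(); c=cam('wrist'); r=topface(c,'red'); print(r)
x,y=r[0]/1000; a=r[2]%90
for p in (a+90,):print(p,rel((x,y,.04),p))
cv2.imwrite('pics/w5.png',c['img'])
E
```

```text
t 14.6 p [0.5156 0.2436 0.1499] psi 122.42 z [-0. -0. -1.] gap 73.1 F [-0.4 -0.5 -0.8] g 0.0 q [ 0.34  0.51  1.58 -0.    1.05 -0.23]
(array([509.2, 244.3]), array([38.4, 38.9]), 32.5, np.float64(56.6))
122.5 (array([ 0.0042, -0.0051,  0.1101]), array([-0. ,  0. , -0.1]))
```

View pics/w5.png

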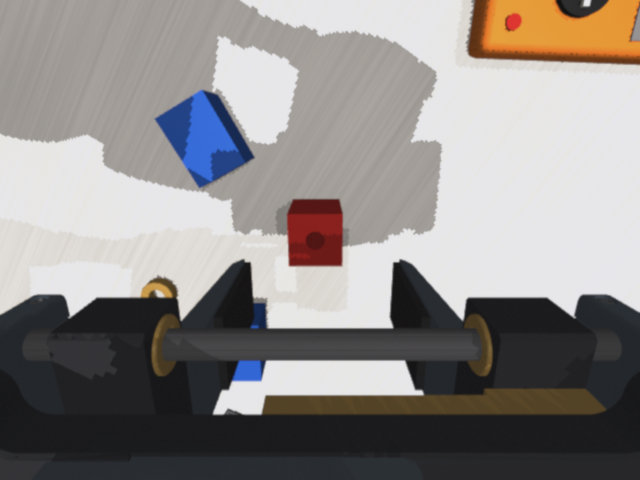

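The insulator stands upright at image (315,235) and is released. Next I grasp it from above.

Call:
{"name": "arm_command", "arguments": {"motion": [{"hand": 0.2, "linear": [0.0042, -0.0051, 0.06], "dr": [0, 0, 0]}, {"hand": 0.2, "linear": [0.0042, -0.0051, 0.105], "dr": [0, 0, 0]}, {"hand": 0.2, "linear": [0.0042, -0.0051, 0.11], "dr": [0, 0, 0]}, {"hand": 0.4, "linear": [0.0042, -0.0051, 0.11], "dr": [0, 0, 0]}, {"hand": 0.7, "linear": [0.0042, -0.0051, 0.11], "dr": [0, 0, 0]}, {"hand": 0.7, "linear": [0.0042, -0.0051, 0.11], "dr": [0, 0, 0]}, {"hand": 0.7, "linear": [0.0042, -0.0051, 0.11], "dr": [0, 0, 0]}, {"hand": 0.7, "linear": [0.0042, -0.0051, 0.11], "dr": [0, 0, 0]}], "squeeze": 25}}

```text
clock: 15.65
position: [0.5095, 0.2459, 0.0415]
ee_rot: [1.511, 2.753, 0.003]
force: [-1.4, -1.7, 10.5]
finger_gap: 0.439
gripper_force: 25.0
```

```bash
python3 - <<'E'
from h import *
st(); p,R=pose(); print(rel(p+[0,0,.1],122.5)); print(rel((.5775,-.008,.14),95.4))
E
```

```text
t 15.65 p [0.5095 0.2459 0.0415] psi 122.49 z [ 0.002  0.001 -1.   ] gap 40.0 F [-1.4 -1.7 10.5] g 25.0 q [ 0.34  0.66  1.68 -0.    0.8  -0.22]
(array([-0.0001,  0.0002, -0.1   ]), array([ 0.1,  0. , -0. ]))
(array([-0.2508, -0.0788, -0.0986]), array([ 0.1, -0. , 27.1]))
```

Call:
{"name": "arm_command", "arguments": {"motion": [{"hand": 0.7, "linear": [0, 0, -0.05], "dr": [0, 0, 0]}, {"hand": 0.7, "linear": [0, 0, -0.1], "dr": [0, 0, 0]}, {"hand": 0.7, "linear": [-0.2508, -0.0788, -0.0986], "dr": [0, 0, 27.1]}, {"hand": 0.7, "linear": [-0.2508, -0.0788, -0.0986], "dr": [0, 0, 27.1]}, {"hand": 0.7, "linear": [-0.2508, -0.0788, -0.0986], "dr": [0, 0, 27.1]}, {"hand": 0.7, "linear": [-0.2508, -0.0788, -0.0986], "dr": [0, 0, 27.1]}, {"hand": 0.7, "linear": [-0.2508, -0.0788, -0.0986], "dr": [0, 0, 27.1]}, {"hand": 0.7, "linear": [-0.2508, -0.0788, -0.0986], "dr": [0, 0, 27.1]}, {"hand": 0.7, "linear": [-0.2508, -0.0788, -0.0986], "dr": [0, 0, 27.1]}, {"hand": 0.7, "linear": [-0.2508, -0.0788, -0.0986], "dr": [0, 0, 27.1]}]}}

```text
clock: 16.9
position: [0.5769, -0.0068, 0.1392]
ee_rot: [2.113, 2.325, 0.001]
force: [-0.4, 0.1, -1.9]
finger_gap: 0.435
gripper_force: 25.0
```

```bash
python3 - <<'E'
from h import *
st(); c=cam('wrist'); print(topface(c,'red')); cv2.imwrite('pics/w6.png',c['img']); print(rel((.5775,-.008,.087),95.4))
E
```

```text
t 16.9 p [ 0.5769 -0.0068  0.1392] psi 95.48 z [ 0.001  0.    -1.   ] gap 39.6 F [-0.4  0.1 -1.9] g 25.0 q [-0.12  0.53  1.57  0.    1.03 -0.21]
(array([576.4,   1.7]), array([40.4, 21.1]), 5.5, np.float64(154.1))
(array([-0.0011,  0.0004,  0.0521]), array([ 0. , -0. ,  0.1]))
```

Call:
{"name": "arm_command", "arguments": {"motion": [{"hand": 0.7, "linear": [-0.0009, 0.0006, 0.03], "dr": [0, 0, 0.1]}, {"hand": 0.7, "linear": [-0.0009, 0.0006, 0.047], "dr": [0, 0, 0.1]}, {"hand": 0.7, "linear": [-0.0009, 0.0006, 0.05], "dr": [0, 0, 0.1]}, {"hand": 0.7, "linear": [-0.0009, 0.0006, 0.0515], "dr": [0, 0, 0.1]}, {"hand": 0.7, "linear": [-0.0009, 0.0006, 0.0515], "dr": [0, 0, 0.1]}]}}

```text
clock: 17.58
position: [0.5782, -0.009, 0.0882]
ee_rot: [2.116, 2.321, 0.002]
force: [-1.0, -0.1, -0.8]
finger_gap: 0.438
gripper_force: 25.0
```

Call:
{"name": "arm_command", "arguments": {"motion": [{"hand": 0.7, "linear": [0.0003, -0.0005, 0.001], "dr": [0, 0, 0]}, {"hand": 0.7, "linear": [0.0003, -0.0005, 0.001], "dr": [0, 0, 0]}, {"hand": 0.5, "linear": [0.0003, -0.0005, 0.001], "dr": [0, 0, 0]}, {"hand": 0.3, "linear": [0.0003, -0.0005, 0.001], "dr": [0, 0, 0]}, {"hand": 0, "linear": [0.0003, -0.0005, 0.001], "dr": [0, 0, 0]}, {"hand": 0, "linear": [0.0003, -0.0005, 0.001], "dr": [0, 0, 0]}, {"hand": 0, "linear": [0.0003, -0.0005, -0.05], "dr": [0, 0, 0]}, {"hand": 0, "linear": [0.0003, -0.0005, -0.1], "dr": [0, 0, 0]}, {"hand": 0, "linear": [0.0003, -0.0005, -0.1], "dr": [0, 0, 0]}]}}

```text
clock: 18.7
position: [0.5792, -0.009, 0.1913]
ee_rot: [2.113, 2.317, 0.007]
force: [-0.1, -0.6, -0.3]
finger_gap: 0.995
gripper_force: 0.0
```

```bash
python3 - <<'E'
from h import *
st(); c=cam('wrist'); print('red',topface(c,'red')); cv2.imwrite('pics/w7.png',c['img']); np.savez('w7.npz',**{'a_'+k:v for k,v in c.items()})
w=(240,150,420,330)
P=cloud(c); m=mask(c,'green')&(c['range_z']>0); print('green',P[m].min(0).round(4),P[m].max(0).round(4)); print(topface(c,'green',z=.046))
hsv=cv2.cvtColor(c['img'],cv2.COLOR_BGR2HSV)
s=cam('side'); print('yellow side',topface(s,'yellow',(325,310,355,335))); a=cam('scene'); print('yellow scene',topface(a,'yellow',(190,240,215,262)))
print(rel((.546,-.256,.28),95.4))
E
```

```text
t 18.7 p [ 0.5792 -0.009   0.1913] psi 95.29 z [ 0.007 -0.    -1.   ] gap 90.6 F [-0.1 -0.6 -0.3] g 0.0 q [-0.12  0.47  1.52  0.    1.15 -0.21]
red (array([578.1,  -9.7]), array([39. , 38.7]), 5.2, np.float64(102.6))
green [0.5532 0.0017 0.0386] [0.5993 0.0159 0.0482]
(array([576.1,  10.1]), array([45.4,  7.8]), 5.2, 46.0)
yellow side (array([ 545.3, -255.6]), array([21.7, 21.4]), 75.9, np.float64(131.3))
yellow scene (array([ 550. , -255.5]), array([14.4, 15. ]), 66.5, np.float64(133.5))
(array([-0.2434, -0.0534, -0.0932]), array([-0. , -0. , -0.1]))
```

View pics/w7.png

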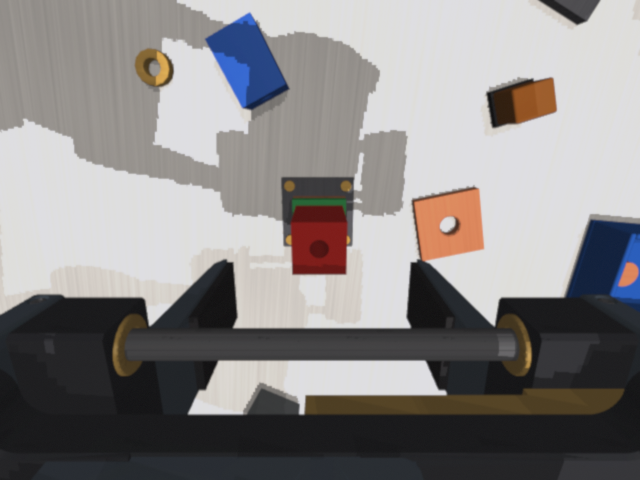

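Insulator sits upright at (320,250), green visible squarely beneath. Next is the rod.

Call:
{"name": "arm_command", "arguments": {"motion": [{"hand": 0, "linear": [-0.2434, -0.0534, -0.02], "dr": [0, 0, 0]}, {"hand": 0, "linear": [-0.2434, -0.0534, -0.02], "dr": [0, 0, 0]}, {"hand": 0, "linear": [-0.2434, -0.0534, -0.02], "dr": [0, 0, 0]}, {"hand": 0, "linear": [-0.2434, -0.0534, -0.02], "dr": [0, 0, 0]}, {"hand": 0, "linear": [-0.2434, -0.0534, -0.02], "dr": [0, 0, 0]}, {"hand": 0, "linear": [-0.2434, -0.0534, -0.02], "dr": [0, 0, 0]}, {"hand": 0, "linear": [-0.2434, -0.0534, -0.02], "dr": [0, 0, 0]}]}}

```text
clock: 19.73
position: [0.5464, -0.2547, 0.2068]
ee_rot: [-2.114, -2.322, -0.001]
force: [0.3, -0.0, 0.3]
finger_gap: 1.0
gripper_force: 0.0
```

```bash
python3 - <<'E'
from h import *
st(); c=cam('wrist'); r=topface(c,'yellow',(150,100,480,320)); print(r); cv2.imwrite('pics/w8.png',c['img']); x,y=r[0]/1000; print(rel((x,y,.126),95.4))
E
```

```text
t 19.73 p [ 0.5464 -0.2547  0.2068] psi 95.35 z [-0.     0.001 -1.   ] gap 91.0 F [ 0.3 -0.   0.3] g 0.0 q [-0.54  0.49  1.43  0.    1.22 -0.63]
(array([ 545.2, -253.6]), array([23.7, 24.3]), 5.4, np.float64(133.6))
(array([ 0.0012, -0.0012,  0.081 ]), array([-0. , -0.1, -0. ]))
```

Call:
{"name": "arm_command", "arguments": {"motion": [{"hand": 0, "linear": [0.0008, -0.0012, 0.05], "dr": [0, 0, 0]}, {"hand": 0, "linear": [0.0008, -0.0012, 0.08], "dr": [0, 0, 0]}, {"hand": 0.3, "linear": [0.0008, -0.0012, 0.08], "dr": [0, 0, 0]}, {"hand": 0.6, "linear": [0.0008, -0.0012, 0.08], "dr": [0, 0, 0]}, {"hand": 0.85, "linear": [0.0008, -0.0012, 0.08], "dr": [0, 0, 0]}, {"hand": 0.85, "linear": [0.0008, -0.0012, 0.08], "dr": [0, 0, 0]}, {"hand": 0.85, "linear": [0.0008, -0.0012, 0.08], "dr": [0, 0, 0]}, {"hand": 0.85, "linear": [0.0008, -0.0012, 0.08], "dr": [0, 0, 0]}, {"hand": 0.85, "linear": [0.0008, -0.0012, 0.08], "dr": [0, 0, 0]}], "squeeze": 30}}

```text
clock: 20.9
position: [0.5452, -0.2554, 0.1275]
ee_rot: [2.117, 2.321, 0.001]
force: [-2.9, -1.2, 2.1]
finger_gap: 0.278
gripper_force: 30.0
```

```bash
python3 - <<'E'
from h import *
st(); p,R=pose()
print(rel(p+[0,0,.13],95.4)); print(rel((.5777,-.009,p[2]+.13),95.4))
E
```

```text
t 20.9 p [ 0.5452 -0.2554  0.1275] psi 95.28 z [ 0.  0. -1.] gap 25.3 F [-2.9 -1.2  2.1] g 30.0 q [-0.54  0.58  1.52  0.    1.04 -0.63]
(array([ 0.0e+00,  1.0e-04, -1.3e-01]), array([ 0. , -0. , -0.1]))
(array([ 0.2424,  0.0551, -0.1299]), array([ 0. , -0. , -0.1]))
```

Call:
{"name": "arm_command", "arguments": {"motion": [{"hand": 0.85, "linear": [0, 0, -0.05], "dr": [0, 0, 0]}, {"hand": 0.85, "linear": [0, 0, -0.1], "dr": [0, 0, 0]}, {"hand": 0.85, "linear": [0, 0, -0.13], "dr": [0, 0, 0]}, {"hand": 0.85, "linear": [0, 0, -0.13], "dr": [0, 0, 0]}, {"hand": 0.85, "linear": [0.06, 0.0138, -0.13], "dr": [0, 0, 0]}, {"hand": 0.85, "linear": [0.12, 0.0275, -0.13], "dr": [0, 0, 0]}, {"hand": 0.85, "linear": [0.18, 0.0413, -0.13], "dr": [0, 0, 0]}, {"hand": 0.85, "linear": [0.2424, 0.0551, -0.13], "dr": [0, 0, 0]}, {"hand": 0.85, "linear": [0.2424, 0.0551, -0.13], "dr": [0, 0, 0]}, {"hand": 0.85, "linear": [0.2424, 0.0551, -0.13], "dr": [0, 0, 0]}, {"hand": 0.85, "linear": [0.2424, 0.0551, -0.13], "dr": [0, 0, 0]}]}}

```text
clock: 22.28
position: [0.5775, -0.01, 0.2571]
ee_rot: [-2.118, -2.32, -0.0]
force: [-0.3, -0.1, -1.0]
finger_gap: 0.275
gripper_force: 30.0
```

```bash
cat >> h.py <<'E'
def rodline(c,zlo,zhi,xy=(.578,-.009)):
    """steel rod pixels by depth near xy; fit centre line -> offset vs projected vertical at xy, mm"""
    P=cloud(c); m=(np.hypot(P[...,0]-xy[0],P[...,1]-xy[1])<.022)&(P[...,2]>zlo)&(P[...,2]<zhi)&(c['range_z']>0)
    K=c['intrinsics']; out=[]
    for z in np.linspace(zlo,zhi,5)[1:-1]:
        q=c['R']@np.array([*xy,z])+c['t']; u,v=K[:2]@(q/q[2]); us=np.flatnonzero(m[int(round(v))])
        if len(us): out.append((round(z,3),round(float(((us[0]+us[-1])/2-u)*q[2]/K[0,0]*1000),1),len(us)))
    return out,c['R'][0].round(2)
E
python3 - <<'E'
from h import *
st(); 
for n in('scene','side'): c=cam(n); print(rodline(c,.145,.225)); np.savez(n+'9.npz',**{'a_'+k:v for k,v in c.items()}); globals()[n]=c
w=cam('wrist'); r=topface(w,'yellow'); print(r, topface(w,'red',z=.1026))
def crop(c):
    K=c['intrinsics'];q=c['R']@np.array([.578,-.009,.14])+c['t'];u,v=(K[:2]@(q/q[2])).astype(int); print(u,v)
    return cv2.resize(c['img'][v-50:v+50,u-33:u+33],None,fx=6,fy=6,interpolation=cv2.INTER_CUBIC)
cv2.imwrite('pics/ins9.png',np.hstack([crop(scene),crop(side)]))
E
```

```text
t 22.27 p [ 0.5775 -0.01    0.2571] psi 95.21 z [-0.  0. -1.] gap 25.0 F [-0.3 -0.1 -1. ] g 30.0 q [-0.12  0.4   1.43  0.    1.31 -0.21]
([(np.float64(0.165), -0.6, 4), (np.float64(0.185), -0.7, 4), (np.float64(0.205), -0.7, 4)], array([0.41, 0.91, 0.01]))
([(np.float64(0.165), 0.2, 4), (np.float64(0.185), 0.2, 4), (np.float64(0.205), 0.2, 4)], array([ 0.97, -0.23, -0.01]))
(array([577.7,  -6.7]), array([24.5, 22. ]), 5.2, np.float64(263.1)) (array([578. , -10.3]), array([38.4, 38. ]), 5.2, 102.6)
303 224
325 241
```

View pics/ins9.png

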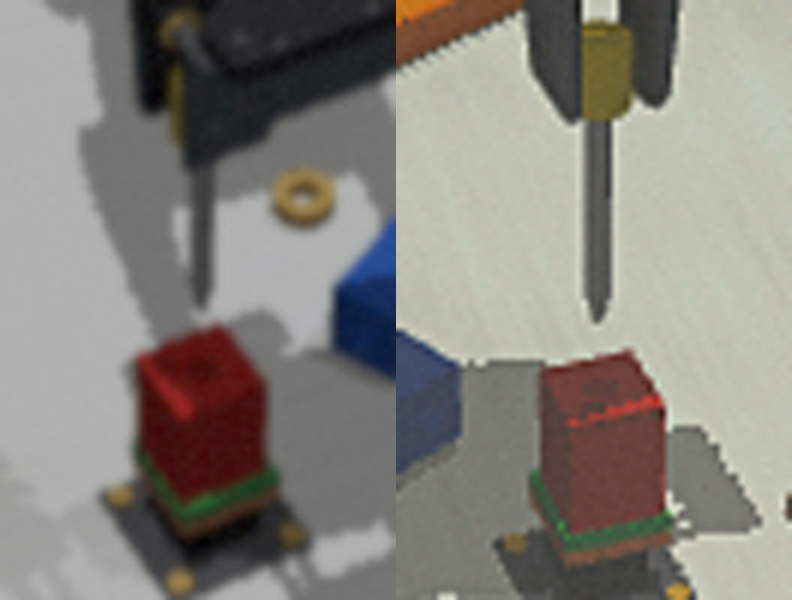

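Rod is vertical at side crop (597,320) above the hole at (600,388); the scene view agrees. I'll insert in stages.

Call:
{"name": "arm_command", "arguments": {"motion": [{"hand": 0.85, "linear": [0.0004, 0, 0.015], "dr": [0, 0, 0]}, {"hand": 0.85, "linear": [0.0004, 0, 0.028], "dr": [0, 0, 0]}, {"hand": 0.85, "linear": [0.0004, 0, 0.038], "dr": [0, 0, 0]}, {"hand": 0.85, "linear": [0.0004, 0, 0.045], "dr": [0, 0, 0]}, {"hand": 0.85, "linear": [0.0004, 0, 0.052], "dr": [0, 0, 0]}, {"hand": 0.85, "linear": [0.0004, 0, 0.06], "dr": [0, 0, 0]}]}}

```text
clock: 23.18
position: [0.5779, -0.0085, 0.1973]
ee_rot: [2.116, 2.321, 0.001]
force: [0.5, -0.9, -1.6]
finger_gap: 0.276
gripper_force: 30.0
```

Call:
{"name": "arm_command", "arguments": {"motion": [{"hand": 0.85, "linear": [0, 0, 0.01], "dr": [0, 0, 0]}, {"hand": 0.85, "linear": [0, 0, 0.018], "dr": [0, 0, 0]}, {"hand": 0.85, "linear": [0, 0, 0.026], "dr": [0, 0, 0]}, {"hand": 0.85, "linear": [0, 0, 0.034], "dr": [0, 0, 0]}, {"hand": 0.85, "linear": [0, 0, 0.042], "dr": [0, 0, 0]}, {"hand": 0.85, "linear": [0, 0, 0.05], "dr": [0, 0, 0]}]}}

```text
clock: 23.92
position: [0.5778, -0.0085, 0.1471]
ee_rot: [2.116, 2.321, 0.001]
force: [-0.8, -1.1, -1.3]
finger_gap: 0.28
gripper_force: 30.0
```

Tip is at about 25 mm, inside the base hole, with no load. Down to seat.

Call:
{"name": "arm_command", "arguments": {"motion": [{"hand": 0.85, "linear": [0, 0, 0.008], "dr": [0, 0, 0]}, {"hand": 0.85, "linear": [0, 0, 0.015], "dr": [0, 0, 0]}, {"hand": 0.85, "linear": [0, 0, 0.018], "dr": [0, 0, 0]}, {"hand": 0.85, "linear": [0, 0, 0.0195], "dr": [0, 0, 0]}, {"hand": 0.85, "linear": [0, 0, 0.0205], "dr": [0, 0, 0]}, {"hand": 0.85, "linear": [0, 0, 0.0205], "dr": [0, 0, 0]}]}}

```text
clock: 24.68
position: [0.5778, -0.0085, 0.1272]
ee_rot: [2.116, 2.321, 0.001]
force: [0.0, -0.4, -0.9]
finger_gap: 0.277
gripper_force: 30.0
```

Call:
{"name": "arm_command", "arguments": {"motion": [{"hand": 0.85, "linear": [0, 0, 0.0008], "dr": [0, 0, 0]}, {"hand": 0.85, "linear": [0, 0, 0.0014], "dr": [0, 0, 0]}, {"hand": 0.85, "linear": [0, 0, 0.0014], "dr": [0, 0, 0]}]}}

```text
clock: 25.05
position: [0.5784, -0.0087, 0.1266]
ee_rot: [2.115, 2.32, 0.002]
force: [-2.4, -1.5, 11.6]
finger_gap: 0.278
gripper_force: 30.0
```

Contact at 11.6 N means the knob is seated. Now release and retreat.

Call:
{"name": "arm_command", "arguments": {"motion": [{"hand": 0.7, "linear": [0, 0, -0.0006], "dr": [0, 0, 0]}, {"hand": 0.5, "linear": [0, 0, -0.0006], "dr": [0, 0, 0]}, {"hand": 0.2, "linear": [0, 0, -0.0006], "dr": [0, 0, 0]}, {"hand": 0.2, "linear": [0, 0, -0.0006], "dr": [0, 0, 0]}, {"hand": 0.2, "linear": [0, 0, -0.0006], "dr": [0, 0, 0]}, {"hand": 0.2, "linear": [0, 0, -0.04], "dr": [0, 0, 0]}, {"hand": 0.2, "linear": [0, 0, -0.1], "dr": [0, 0, 0]}, {"hand": 0.2, "linear": [0, 0, -0.13], "dr": [0, 0, 0]}, {"hand": 0.2, "linear": [0, 0, -0.13], "dr": [0, 0, 0]}]}}

```text
clock: 26.18
position: [0.5788, -0.0086, 0.2581]
ee_rot: [2.114, 2.319, 0.005]
force: [0.2, 1.1, -1.1]
finger_gap: 0.802
gripper_force: 0.0
```

```bash
python3 - <<'E'
from h import *
st(); c=cam('wrist'); print(topface(c,'yellow',(200,150,440,320)),topface(c,'red',z=.1026)); s=cam('side')
a=cv2.resize(c['img'][130:330,210:430],None,fx=2,fy=2); b=cv2.resize(s['img'][200:320,270:390],(400,400),interpolation=cv2.INTER_CUBIC)
cv2.imwrite('pics/end.png',np.hstack([a[:400,:400],b]))
E
```

```text
t 26.18 p [ 0.5788 -0.0086  0.2581] psi 95.29 z [ 0.005 -0.    -1.   ] gap 73.0 F [ 0.2  1.1 -1.1] g 0.0 q [-0.12  0.4   1.43  0.    1.3  -0.21]
(array([577.6,  -7.6]), array([23.6, 23.8]), 31.4, np.float64(132.6)) (array([578.1,  -9.8]), array([38.5, 39.1]), 5.2, 102.6)
```

View pics/end.png

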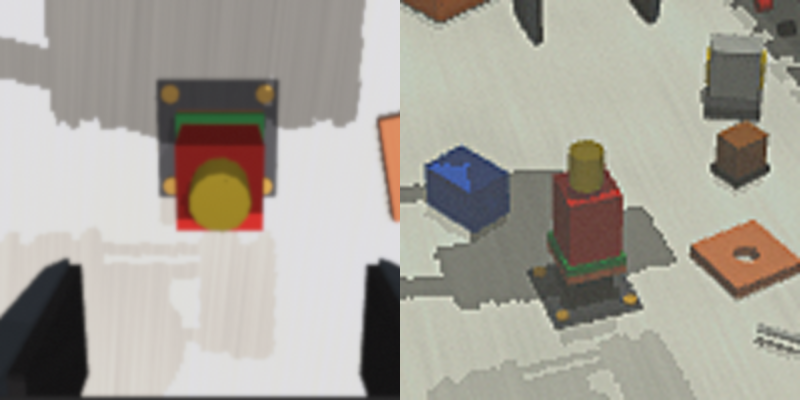

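The knob sits on the insulator: its top is at 132.6 mm against 132 mm expected. The stack is square, and the gripper is clear of it.

```bash
python3 -c "
from bench import robot
print(robot.finish_job())"
```

```text
the job is handed in; nothing more can be done
None
```

The job is done and handed in at about 26 s: the red insulator was stood up and released on the counter, the copper and green plates were lined up over the base hole, the insulator was set upright on them, and the rod was pushed through until its knob seated, then released.

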